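# Wedge the rocking truing stand steady

## Robot

A 6-joint arm with a two-finger parallel gripper is mounted at the origin on a cart in front of the work surface, level with it; the furniture and walls round the work are solid. World frame = base frame: x ahead of the robot, y to its left, z up, the work surface at z = 0. Lengths are in m, angles in rad, forces in N, time in s.
With the tool pointing down it reaches from about 0.35 to 0.85 m from the base axis. Payload 8.1 kg.
Tool frame: the origin (TCP) lies at the centre of the arm's flange, where the gripper is bolted on; the fingertips stand 186 mm ahead of it and the grasp point (between the pads) lies 167 mm ahead of it (robot.grasp_offset is the distance from the TCP to the grasp point, in m); z points along the fingers, y is the line along which they close (so a half turn about z gives the same grasp; the last joint's range is limited). The gripper opens to 93 mm and grips with 3 to 60 N. Pads are 15 mm wide; open, the fingers measure 128 mm over their backs; the gripper's body (75 mm by 188 mm) begins 65 mm behind the grasp point.
Start: joints at [1.244, 0.13, 1.488, -0, 1.523, -0.085], TCP at [0.144, 0.583, 0.405] pointing down, gripper open.
Joint ranges: [-2.96, 2.96], [-0.89, 2.26], [0.02, 2.5], [-1.34, 4.48], [0, 2.73], [-2.66, 2.66]. Speed limits (rad/s): [2.39, 2.39, 2.79, 3.14, 3.14, 3.14].

## Interface

Orientations are given as a rotation vector (axis times angle).
In Python, from plant import robot gives the robot as it stands.
- The arm moves only by the tool drive_tool, never from a script. Its argument "moves" is one flat list of numbers, 7 for each row, row after row: the finger opening in mm, from 0 to 93, then the shift along the tool's x, y, z in mm, then the turn, a rotation vector about the tool's x, y, z in degrees. A call has 1 to 8 rows; each row shifts and turns the commanded pose from where the row before left it, along the tool's axes as they then stand; what a row does not reach is not made up. A row lasts 1/10 s, in which the tool goes at most 50 mm and 8.59 degrees, less where a joint would pass 70% of its speed; a pose out of reach is approached as far as the arm can. A call is refused whole if a number of a shift passes 50 or a number of a turn 8.59, either way. A call with a gripper value outside its range is refused whole. The fingers move at their own pace and stop on an object; "grip_force" is the grip in N (left out, the last holds). Time passes only in rows, so rows that do not move let the fingers close. It gives the time, the measured TCP pose, the force, the opening and the grip force at its end, in the units of the state.
- robot.read_state(): the state, without advancing time (a new reading comes with each control period).
- robot.read_camera(name): name is "scene" or "top" or "wrist"; returns a dict with "color" (400x640x3 uint8, red, green, blue), "depth" (400x640 float32, m along the optical axis (not along the pixel's ray), 0 where there is no reading), "mtx" (3x3 intrinsics, pixels), "R" (3x3) and "t" (3): a world point X has camera coordinates R X + t. Camera axes: x right, y down, z forward; pixel columns grow to the right and rows downward; lengths in m; the calibration is good to about 2 mm. A picture is of the moment at which its call begins.
- robot.close_job(): hands the job in; it is judged then, once.
The state is a dict: "t": time; "q": joint angles; "dq": joint speeds; "joint_torque": joint torques, N m; "tool_pos": TCP position; "orientation": TCP orientation; "force": force on the tool from outside, world axes, zero at the start; "wrist_torque": the same for the moment, N m; "opening": finger opening in m; "gripper_force": force on a finger pad.
Only numpy, scipy, OpenCV 4.12 (cv2) and the standard library are available. Lean on these libraries where they do the work, as an engineer would, in place of code of your own. Each camera call takes 0.05 s, during which the arm holds its last target. There are 200 camera calls.

## Task

The wheel truing stand rocks because one of its legs has lost its rubber foot and hangs clear of the bench: push the wooden wedge along the bench, thin edge first, under that bare leg until it is just snug, without jacking the stand up or shoving it along. Then press down firmly with the fingertips, with about a kilogram of push, on the bolt head above that leg to prove that the stand no longer rocks, and let go. Use only pushing and pressing, pick nothing up, and leave the tools lying around undisturbed.

Things in the scene. Friction and masses are not known exactly. Their poses are not given: they have to be found in the camera images.
- stand: Wheel truing stand, loose, 2.4 kg. Grey base plate 230 (x) by 250 (y) mm, top 34 mm above the bench, on four legs at x = +-92, y = +-102 mm: three with black rubber feet 29 mm across, the one at x = -92, y = -102 mm bare. Housing and uprights 380 mm tall fill x = 5 to 90, y = -80 to 110 mm. Origin: on the bench under the plate's middle; x to its back (away from the robot), y left, z up.
- bare_leg_end (a point): Centre of the flat end of the bare leg, a steel stub 18 mm across that has lost its rubber foot and hangs 9 mm above the bench at the stand's front right corner. The stand is heavier at the back, so at rest it is level on its three rubber feet.
- bare_leg_bolt (a point): Centre of the flat top of the round bolt head (19 mm across, 6 mm proud of the plate) above the bare leg, 40 mm above the bench: the spot to press. With no wedge below, 5 to 6 N here rocks the stand down 9 mm until the stub meets the bench.
- wedge: Plain hardwood wedge, loose, 110 x 50 mm, 50 g; 2.5 mm thick at the thin edge, rising evenly to 19 mm at the heel. Origin: on the bench under its middle; x from the heel (-55 mm) to the thin edge (+55 mm), which points roughly at the bare leg. Snug when the stub's centre is at about x = +21 mm here and within 20 mm of the centre line; going further lifts the stand.
- wedge_heel (a point): Middle of the wedge's upright heel face (50 mm wide, 19 mm tall), 10 mm above the bench: the face to push. The wedge slides freely at under 1 N; once snug, driving it further takes about 8 N or more.
- spanner_l2: Bystander, loose, to be left alone: combination spanner, steel, 23 x 125 x 9 mm, lying in front of the stand.
- lockring_l: Bystander, loose, to be left alone: splined lockring socket, 35 mm across, 30 mm tall, standing to the right of the stand.
- tyre_lever_1: Bystander, loose, to be left alone: plastic tyre lever, 15 x 122 x 9 mm, lying to the right of the wedge.
- marker_pen: Bystander, loose, to be left alone: marker pen, 17 x 135 mm, lying in front of the stand.
- masking: Bystander, loose, to be left alone: roll of masking tape lying flat, 98 mm across, 25 mm tall, far right.

How it is judged:
By the outcome, as a careful person would: the job done as asked, in the order asked, and still so for the second after the job is handed in, with the robot touching nothing.
It also fails if it takes over 48 s, if anything falls off the work surface, if the arm or the gripper's body presses on something with over 40 N, if the wrist force passes 120 N, or if a joint passes its speed limit or range.

## Working session

There is one attempt and no reset: what is moved stays moved. The work goes in short steps, Python scripts to look and compute and a tool call to move; the robot and the scene stay as the last step left them, time stands still between calls to the robot, and variables do not carry over. Pictures are saved under pics/ and viewed, at most 10 in all, crops included, and the job is handed in when it is done.

Besides the shell and the picture viewer there is one more tool, called after ">>>" by a JSON object that holds its "method" and its "body", one argument or row to a line. drive_tool: Moves the arm, as the interface text tells. Its arguments: {"type":"object","properties":{"moves":{"type":"array","items":{"type":"number"}},"grip_force":{"type":"number"}},"required":["moves"]}

```bash
mkdir -p pics; cat > h.py <<'E'
import numpy as np,cv2
from plant import robot
def cam(n,name=None):
    c=robot.read_camera(n)
    if name: cv2.imwrite('pics/'+name,c['color'][:,:,::-1])
    np.savez(''+n+'.npz',**c)
    return c
def ray(c,u,v,z):
    d=c['R'].T@np.linalg.inv(c['mtx'])@np.array([u,v,1.]); o=-c['R'].T@c['t']
    return o+d*(z-o[2])/d[2]
def proj(c,X):
    p=c['mtx']@(c['R']@np.array(X)+c['t']); return p[:2]/p[2]
E
python3 - <<'E'
from h import *
for n in('top','scene'):
    c=cam(n,n+'1.png'); print(n,-c['R'].T@c['t'])
print(robot.read_state())
E
```

```text
top [ 0.45074197 -0.06400322  0.95219248]
scene [-0.30363713  0.86817769  0.75466455]
{'t': 0.1, 'q': array([ 1.24358551e+00,  1.31099815e-01,  1.48914058e+00,  1.74477758e-05,
        1.52297530e+00, -8.53994733e-02]), 'dq': array([-4.95761100e-04, -1.25543126e-03, -4.86871365e-04, -7.45730445e-04,
       -8.78275174e-04, -3.19691483e-05]), 'joint_torque': array([ 1.28191823e-03, -5.61339712e+01, -4.93095767e+01,  7.69586954e-02,
        2.93089275e-02, -5.29356305e-05]), 'tool_pos': array([0.14358999, 0.58236777, 0.40379999]), 'orientation': array([-3.78870680e-01, -3.11831031e+00,  2.48951291e-03]), 'force': array([ 1.2642956 , -0.49883897, -0.39837035]), 'wrist_torque': array([-0.05187802,  0.02289944,  0.02000447]), 'gripper_force': 0.0, 'opening': 0.093170160420693}
```

View pics/top1.png

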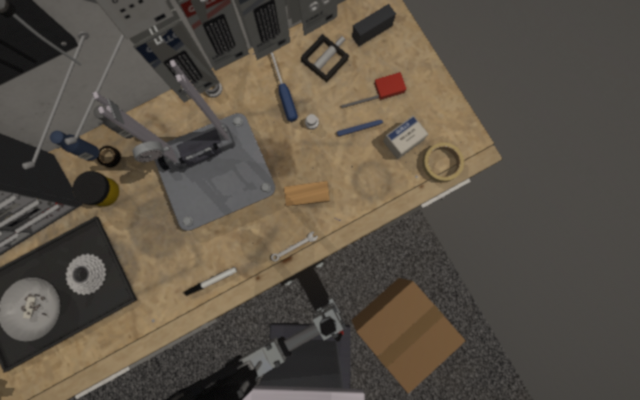

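View pics/scene1.png

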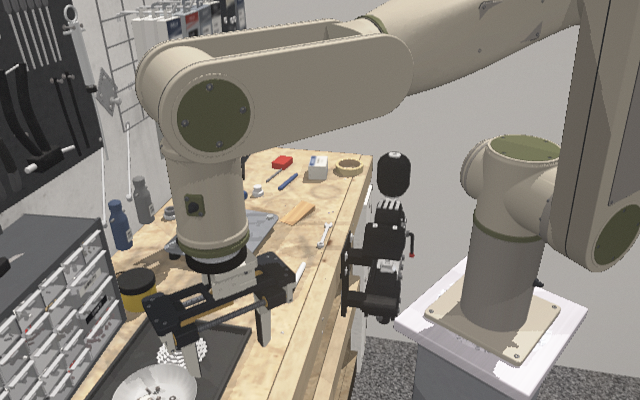

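The top view shows the wedge at about (306,193), with the plate's near corner bolt at about (265,187), the spanner at (294,247), the pen at (210,281) and the tyre lever at (360,128). Next I'll segment the wedge and enlarge that area.

```bash
python3 - <<'E'
from h import *
c=dict(np.load('top.npz')); im=c['color'][:,:,::-1].copy()
cr=cv2.resize(im[105:265,150:390],None,fx=3.3,fy=3.3,interpolation=cv2.INTER_CUBIC); cv2.imwrite('pics/crop1.png',cr)
for p in[(0,0),(640,0),(0,400),(640,400),(320,200)]: print(p,ray(c,*p,0))
for n,p,z in[('bolt',(265,187),.04),('bolt2',(187,221),.04),('bolt3',(240,121),.04),('wedge',(306,193),.01),('spanner',(294,247),0),('lockring',(312,121),.03)]: print(n,ray(c,*p,z))
E
```

```text
(0, 0) [1.13920192 0.85216904 0.        ]
(640, 0) [ 1.15675507 -0.88345864  0.        ]
(0, 400) [0.10392248 0.70004461 0.        ]
(640, 400) [ 0.15209148 -0.79002687  0.        ]
(320, 200) [ 0.59961875 -0.04550284  0.        ]
bolt [0.62224956 0.0875278  0.04      ]
bolt2 [0.53537299 0.27137493 0.04      ]
bolt3 [0.78762538 0.15737727 0.04      ]
wedge [ 0.61490408 -0.01044787  0.01      ]
spanner [0.48099563 0.01569023 0.        ]
lockring [ 0.79449671 -0.02115899  0.03      ]
```

View pics/crop1.png

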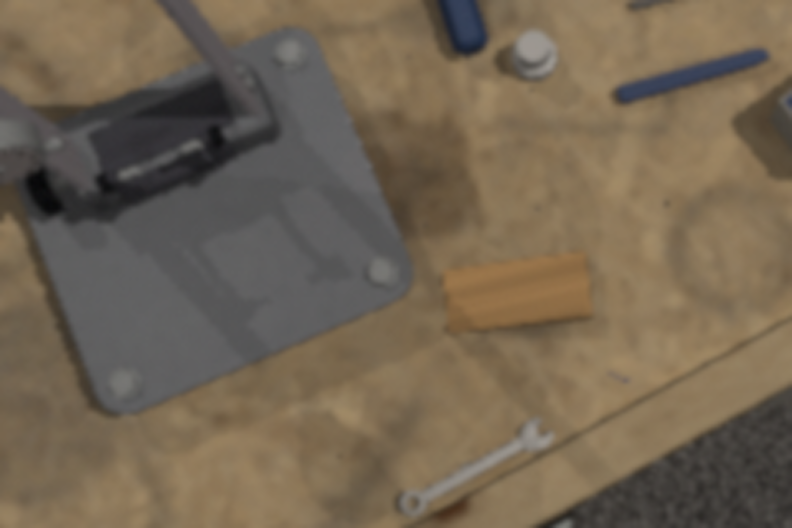

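The crop shows the wedge's corners at (443,270), (583,253), (591,317) and (450,332), with the thin edge on the left. The bare-leg bolt is at (380,271), and the other bolts are at (123,382) and (290,52).

```bash
python3 - <<'E'
from h import *
c=dict(np.load('top.npz'))
im=c['color']; hsv=cv2.cvtColor(im,cv2.COLOR_RGB2HSV)
print('wedge hsv',hsv[193,306],hsv[188,315],'bench',hsv[215,306],hsv[180,340])
f=lambda x,y,z: ray(c,(x+.5)/3.3-.5+150,(y+.5)/3.3-.5+105,z)
A=f(443,270,.0025);D=f(450,332,.0025);B=f(583,253,.019);C=f(591,317,.019)
for n,v in zip('ABCD',(A,B,C,D)): print(n,v.round(4))
b=f(380,271,.04);b2=f(123,382,.04);b3=f(290,52,.04)
print('bolts',b,b2,b3,np.linalg.norm(b-b2),np.linalg.norm(b-b3))
y=(b2-b)/np.linalg.norm(b2-b);x=(b3-b)/np.linalg.norm(b3-b);print('stand y',y,'x',x)
t=(A+D)/2;h=(B+C)/2;ax=(t-h)[:2];L=np.linalg.norm(ax);ax/=L;print('L',L,'ax',ax,np.degrees(np.arctan2(*ax[::-1])),'width',np.linalg.norm(B-C),np.linalg.norm(A-D))
n=np.array([-ax[1],ax[0]]);m=(t+h)[:2]/2;print('wedge mid',m,'stub in wedge',(b[:2]-m)@ax,(b[:2]-m)@n)
E
```

```text
wedge hsv [ 16 130 147] [ 16 130 137] bench [ 18  95 129] [ 18  95 143]
A [0.6317 0.0461 0.0025]
B [ 0.6437 -0.0603  0.019 ]
C [ 0.5954 -0.0674  0.019 ]
D [0.5841 0.039  0.0025]
bolts [0.62279821 0.08803098 0.04      ] [0.53678994 0.27166427 0.04      ] [0.78904853 0.16362825 0.04      ] 0.2027772340068926 0.18263109177150144
stand y [-0.42415153  0.90559123  0.        ] x [0.91030677 0.41393427 0.        ]
L 0.1070597235225261 ax [-0.10895437  0.99404675] 96.25504318503859 width 0.048868987261550416 0.048138854263626754
wedge mid [ 0.61370214 -0.01063818] stub in wedge 0.09709069992690603 -0.019792355760065574
```

>>> {"method": "drive_tool", "body": {
  "moves": [15,0,-40,0,0,0,0,15,0,-40,0,0,0,0,15,0,-40,0,0,0,0,15,-45,0,0,0,0,5.5,15,-45,0,0,0,0,5.5,15,-45,0,0,0,0,5.5,15,-45,0,0,0,0,5.5]
}}

```text
t: 0.8
tool_pos: [0.282, 0.3978, 0.4045]
orientation: [-0.972, -2.987, 0.0]
force: [0.4, 0.9, -0.1]
opening: 0.0416
gripper_force: 0.0
```

>>> {"method": "drive_tool", "body": {
  "moves": [15,-45,0,0,0,0,5.5,15,-45,0,0,0,0,5.5,15,-45,0,0,0,0,5.5,15,-45,0,0,0,0,5.5,15,-45,0,0,0,0,5.5,15,-45,0,0,0,0,5.5]
}}

```text
t: 1.4
tool_pos: [0.4541, 0.1942, 0.4043]
orientation: [-1.781, -2.588, 0.001]
force: [-0.3, 0.4, -0.4]
opening: 0.0149
gripper_force: 0.0
```

>>> {"method": "drive_tool", "body": {
  "moves": [15,-45,0,0,0,0,5.5,15,-45,0,0,0,0,5.5,15,-45,0,0,0,0,5.5,15,-45,0,0,0,0,5.5,15,0,0,0,0,0,0,15,0,0,0,0,0,0]
}}

```text
t: 2.0
tool_pos: [0.4932, 0.0205, 0.4043]
orientation: [-2.239, -2.202, 0.001]
force: [0.1, 0.5, 0.6]
opening: 0.0151
gripper_force: 0.0
```

```bash
cat >> h.py <<'E'
from scipy.spatial.transform import Rotation as Ro
def to(x,y,z,yaw):
    s=robot.read_state(); R=Ro.from_rotvec(s['orientation']).as_matrix()
    cy=np.degrees(np.arctan2(R[1,1],R[0,1]))
    print('yaw',cy.round(2),'z',R[:,2].round(4),'pos',s['tool_pos'].round(4),'F',s['force'].round(1))
    print('shift mm',(R.T@(np.array([x,y,z])-s['tool_pos'])*1000).round(1),'turn z',round(cy-yaw,2))
E
python3 - <<'E'
from h import *
to(.619,-.10,.30,-1.2)
E
```

```text
yaw -0.97 z [-9.e-04  4.e-04 -1.e+00] pos [0.4932 0.0205 0.4043] F [0.1 0.5 0.6]
shift mm [-118.4  127.9  104.2] turn z 0.23
```

>>> {"method": "drive_tool", "body": {
  "moves": [15,-40,0,0,0,0,0,15,-40,25,10,0,0,0,15,-38,35,30,0,0,0,15,0,35,30,0,0,0,15,0,33,30,0,0,0,15,0,0,0,0,0,0,15,0,0,0,0,0,0]
}}

```text
t: 2.7
tool_pos: [0.6138, -0.0904, 0.3072]
orientation: [-2.232, -2.205, 0.004]
force: [-1.0, 0.8, -0.1]
opening: 0.0154
gripper_force: 0.0
```

```bash
python3 - <<'E'
from h import *
c=cam('wrist','w1.png'); to(.619,-.10,.30,-1.2)
for n,X in dict(bolt=(.6228,.088,.04),A=(.6317,.0461,.0025),B=(.6437,-.0603,.019),C=(.5954,-.0674,.019),D=(.5841,.039,.0025)).items(): print(n,proj(c,X))
E
```

```text
yaw -0.71 z [-6.e-04  3.e-04 -1.e+00] pos [ 0.6139 -0.0907  0.3098] F [0.4 0.3 0.6]
shift mm [-9.2  5.2  9.8] turn z 0.49
bolt [330.07958171 -55.68632024]
A [339.61808734  30.24014002]
B [354.90565425 166.38312332]
C [296.47441851 175.62103062]
D [280.10672946  40.85822339]
```

View pics/w1.png

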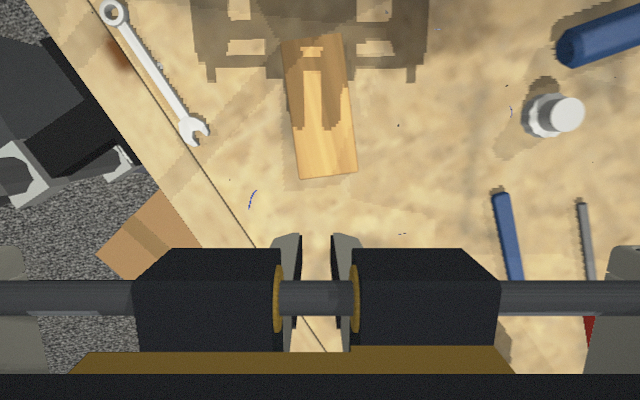

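The wedge's heel corners at (357,171) and (299,179) match the prediction to about 3 mm, and nothing is in the way where the fingers come down. Lowering behind the heel.

>>> {"method": "drive_tool", "body": {
  "moves": [15,-9,5,30,0,0,0.5,15,0,0,40,0,0,0,15,0,0,30,0,0,0,15,0,0,10,0,0,0,15,0,0,0,0,0,0,15,0,0,0,0,0,0,15,0,0,0,0,0,0]
}}

```text
t: 3.45
tool_pos: [0.62, -0.1014, 0.203]
orientation: [2.244, 2.192, 0.004]
force: [0.5, 0.2, 0.4]
opening: 0.0153
gripper_force: 0.0
```

```bash
python3 - <<'E'
from h import *
to(.619,-.075,.191,-1.2)
E
```

```text
yaw -1.34 z [ 0.0047 -0.0012 -1.    ] pos [ 0.62   -0.1014  0.203 ] F [0.5 0.2 0.4]
shift mm [26.4 -1.7 11.9] turn z -0.14
```

>>> {"method": "drive_tool", "body": {
  "moves": [15,0,0,11,0,0,0,15,10,0,0,0,0,0,15,10,0,0,0,0,0,15,6,0,0,0,0,0,15,6,0,0,0,0,0,15,6,0,0,0,0,0,15,6,0,0,0,0,0,15,6,0,0,0,0,0]
}}

```text
t: 4.25
tool_pos: [0.62, -0.0508, 0.1887]
orientation: [2.247, 2.195, 0.0]
force: [-0.5, -0.9, -0.2]
opening: 0.0149
gripper_force: 0.2
```

>>> {"method": "drive_tool", "body": {
  "moves": [15,6,0,0,0,0,0,15,6,0,0,0,0,0,15,6,0,0,0,0,0,15,6,0,0,0,0,0,15,4,0,0,0,0,0,15,0,0,0,0,0,0,15,0,0,0,0,0,0]
}}

```text
t: 4.95
tool_pos: [0.6206, -0.0232, 0.1886]
orientation: [-2.247, -2.195, 0.0]
force: [0.0, 0.1, 0.9]
opening: 0.0148
gripper_force: 0.0
```

```bash
python3 - <<'E'
from h import *
c=cam('wrist'); im=c['color'][:,:,::-1]; cv2.imwrite('pics/w2.png',im)
t=cam('top'); cr=cv2.resize(t['color'][105:265,150:390,::-1],None,fx=3.3,fy=3.3,interpolation=cv2.INTER_CUBIC)
cv2.imwrite('pics/both2.png',np.vstack([cr[150:400,:640],im[:300]]))
to(.62,.004,.191,-1.2)
print(proj(c,(.6228,.088,.04)),proj(c,(.6228,.088,.009)))
E
```

```text
yaw -1.36 z [-1.e-04 -0.e+00 -1.e+00] pos [ 0.6206 -0.0235  0.1886] F [-0.1 -0.  -0.4]
shift mm [27.5 -1.3 -2.4] turn z -0.16
[318.21849429 -13.02358906] [317.72170646  15.10442731]
```

View pics/both2.png

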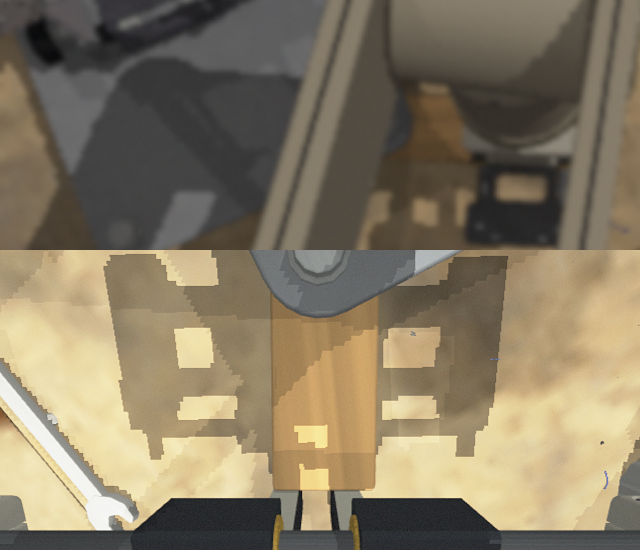

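The wrist view shows the heel centred at about column 325, the wedge straight, and the bolt straight ahead at about (318,10). Advancing gently, watching the force.

>>> {"method": "drive_tool", "body": {
  "moves": [15,5,0,0,0,0,0,15,5,0,0,0,0,0,15,3,0,0,0,0,0,15,2,0,0,0,0,0,15,0,0,0,0,0,0]
}}

```text
t: 5.55
tool_pos: [0.621, -0.0079, 0.1886]
orientation: [-2.247, -2.196, -0.0]
force: [-1.2, 0.0, 0.9]
opening: 0.0149
gripper_force: 0.0
```

>>> {"method": "drive_tool", "body": {
  "moves": [15,1,0,0,0,0,0,15,1,0,0,0,0,0,15,1,0,0,0,0,0,15,0,0,0,0,0,0]
}}

```text
t: 5.95
tool_pos: [0.6211, -0.0053, 0.1887]
orientation: [2.248, 2.195, 0.0]
force: [0.8, 0.4, 0.3]
opening: 0.0151
gripper_force: 0.0
```

>>> {"method": "drive_tool", "body": {
  "moves": [15,1,0,0,0,0,0,15,1,0,0,0,0,0,15,0,0,0,0,0,0]
}}

```text
t: 6.25
tool_pos: [0.6211, -0.0032, 0.1886]
orientation: [-2.247, -2.195, -0.0]
force: [0.4, -0.6, -0.0]
opening: 0.015
gripper_force: 0.0
```

>>> {"method": "drive_tool", "body": {
  "moves": [15,1,0,0,0,0,0,15,1,0,0,0,0,0,15,0,0,0,0,0,0]
}}

```text
t: 6.55
tool_pos: [0.6211, -0.0012, 0.1886]
orientation: [-2.247, -2.195, -0.0]
force: [0.3, 1.7, -0.4]
opening: 0.0148
gripper_force: 0.0
```

>>> {"method": "drive_tool", "body": {
  "moves": [15,1,0,0,0,0,0,15,0,0,0,0,0,0]
}}

```text
t: 6.75
tool_pos: [0.6212, -0.0002, 0.1887]
orientation: [-2.247, -2.195, -0.0]
force: [-0.2, 0.5, -0.6]
opening: 0.0148
gripper_force: 0.0
```

```bash
python3 - <<'E'
from h import *
c=cam('wrist','w3.png')
to(.62,.004,.191,-1.2)
print(proj(c,(.6228,.088,.04)))
E
```

```text
yaw -1.35 z [-0.e+00  1.e-04 -1.e+00] pos [ 6.212e-01 -3.000e-04  1.886e-01] F [-0.   0.7 -0.2]
shift mm [ 4.2 -1.3 -2.4] turn z -0.15
[317.95737167  57.94446247]
```

View pics/w3.png

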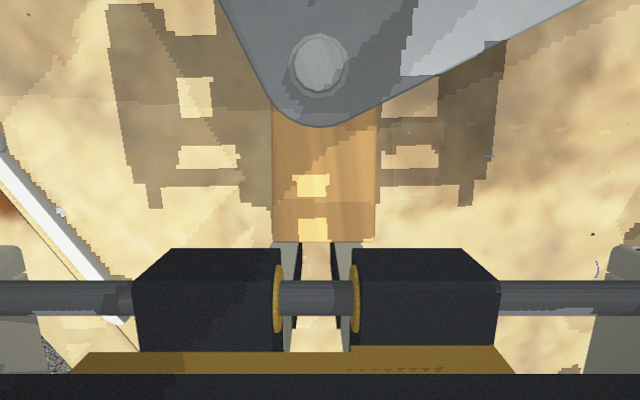

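The bolt is at (318,62) and the heel's top edge at row 241. I'll work out the remaining advance from these.

```bash
python3 - <<'E'
from h import *
c=dict(np.load('wrist.npz'))
print(ray(c,318,62,.04),ray(c,325,241,.019),ray(c,271,241,.019),ray(c,375,241,.019))
E
```

```text
[0.62278445 0.08661493 0.04      ] [0.62458141 0.00888271 0.019     ] [0.59828725 0.00951808 0.019     ] [0.64892905 0.00829439 0.019     ]
```

>>> {"method": "drive_tool", "body": {
  "moves": [15,1,0,0,0,0,0,15,0,0,0,0,0,0]
}}

```text
t: 7.0
tool_pos: [0.6212, 0.0007, 0.1886]
orientation: [-2.248, -2.195, -0.0]
force: [0.4, 0.5, 0.2]
opening: 0.0148
gripper_force: 0.0
```

>>> {"method": "drive_tool", "body": {
  "moves": [15,1,0,0,0,0,0,15,0,0,0,0,0,0]
}}

```text
t: 7.2
tool_pos: [0.6212, 0.0017, 0.1886]
orientation: [2.248, 2.195, 0.0]
force: [0.2, -0.3, 0.7]
opening: 0.0149
gripper_force: 0.0
```

>>> {"method": "drive_tool", "body": {
  "moves": [15,0.7,0,0,0,0,0,15,0,0,0,0,0,0]
}}

```text
t: 7.4
tool_pos: [0.6212, 0.0024, 0.1886]
orientation: [2.247, 2.195, -0.0]
force: [0.7, -0.5, 0.4]
opening: 0.0151
gripper_force: 0.4
```

>>> {"method": "drive_tool", "body": {
  "moves": [15,0.7,0,0,0,0,0,15,0,0,0,0,0,0]
}}

```text
t: 7.6
tool_pos: [0.6212, 0.0029, 0.1886]
orientation: [2.247, 2.195, -0.0]
force: [-0.4, -2.9, 0.6]
opening: 0.0148
gripper_force: 1.1
```

>>> {"method": "drive_tool", "body": {
  "moves": [15,0.5,0,0,0,0,0,15,0,0,0,0,0,0]
}}

```text
t: 7.8
tool_pos: [0.6213, 0.0033, 0.1886]
orientation: [2.247, 2.195, -0.001]
force: [0.1, -4.0, -1.1]
opening: 0.015
gripper_force: 1.9
```

>>> {"method": "drive_tool", "body": {
  "moves": [15,0.5,0,0,0,0,0,15,0,0,0,0,0,0]
}}

```text
t: 8.0
tool_pos: [0.6213, 0.0037, 0.1886]
orientation: [2.247, 2.195, -0.001]
force: [0.3, -5.3, -0.6]
opening: 0.0151
gripper_force: 2.5
```

>>> {"method": "drive_tool", "body": {
  "moves": [15,-3,0,0,0,0,0,15,-10,0,0,0,0,0,15,-15,0,0,0,0,0,15,0,0,-40,0,0,0,15,0,0,-45,0,0,0,0,0,0,-15,0,0,8,0,0,0,0,0,0,8,0,0,0,0,0,0,8]
}}

```text
t: 8.8
tool_pos: [0.621, -0.0251, 0.2901]
orientation: [2.659, 1.671, 0.003]
force: [-0.6, 0.7, -0.5]
opening: 0.0006
gripper_force: 0.0
```

>>> {"method": "drive_tool", "body": {
  "moves": [0,0,0,0,0,0,8,0,0,0,0,0,0,8,0,0,0,0,0,0,8,0,0,0,0,0,0,0,0,0,0,0,0,0,0,0,0,0,0,0,0,0]
}}

```text
t: 9.4
tool_pos: [0.6206, -0.0244, 0.2886]
orientation: [-2.944, -1.095, -0.0]
force: [-0.3, -0.3, 0.3]
opening: 0.0007
gripper_force: 0.0
```

```bash
python3 - <<'E'
from h import *
c=cam('wrist','w4.png')
to(.6228,.087,.260,-49)
print(proj(c,(.6228,.087,.04)))
E
```

```text
yaw -49.22 z [-1.e-04  0.e+00 -1.e+00] pos [ 0.6206 -0.0242  0.2886] F [0.  0.6 0.2]
shift mm [ 74.3 -82.8  28.6] turn z -0.22
[193.07037362 107.34882675]
```

View pics/w4.png

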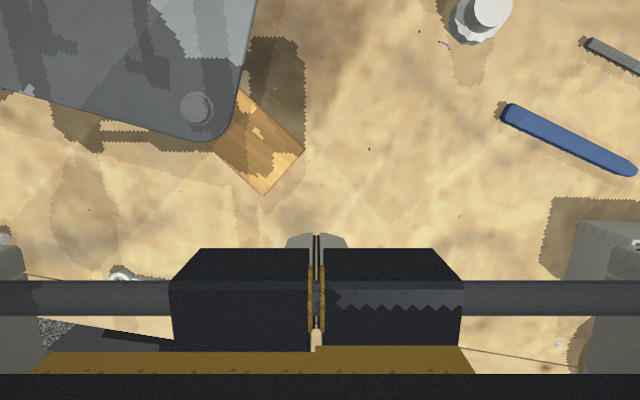

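The bolt is at (196,109), within about 2 mm of the prediction, and the wedge is sitting under the corner. Moving over the bolt.

>>> {"method": "drive_tool", "body": {
  "moves": [0,36,-40,0,0,0,0,0,37,-41,0,0,0,0,0,0,0,28,0,0,0,0,0,0,20,0,0,0,0,0,0,0,0,0,0,0,0,0,0,0,0,0,0,0,0,0,0,0,0]
}}

```text
t: 10.15
tool_pos: [0.6237, 0.0757, 0.2422]
orientation: [2.945, 1.091, 0.003]
force: [0.2, 0.5, 0.6]
opening: 0.0008
gripper_force: 0.0
```

```bash
python3 - <<'E'
from h import *
to(.6235,.0865,.226,-49)
E
```

```text
yaw -49.35 z [ 2.1e-03  1.0e-04 -1.0e+00] pos [0.6237 0.0757 0.2422] F [0.2 0.5 0.6]
shift mm [ 6.9 -8.4 16.2] turn z -0.35
```

>>> {"method": "drive_tool", "body": {
  "moves": [0,7,-8,0,0,0,0,0,0,0,7,0,0,0,0,0,0,5,0,0,0,0,0,0,0,0,0,0,0,0,0,0,0,0,0]
}}

```text
t: 10.65
tool_pos: [0.6229, 0.0866, 0.2281]
orientation: [-2.946, -1.091, 0.002]
force: [0.1, 1.3, -0.1]
opening: 0.0002
gripper_force: 0.0
```

>>> {"method": "drive_tool", "body": {
  "moves": [0,0,0,1,0,0,0,0,0,0,1,0,0,0,0,0,0,0,0,0,0]
}}

```text
t: 10.95
tool_pos: [0.6231, 0.0866, 0.2266]
orientation: [-2.946, -1.091, 0.0]
force: [-0.1, -0.2, -0.1]
opening: 0.0004
gripper_force: 0.0
```

>>> {"method": "drive_tool", "body": {
  "moves": [0,0,0,0.5,0,0,0,0,0,0,0.5,0,0,0,0,0,0,0,0,0,0]
}}

```text
t: 11.25
tool_pos: [0.6232, 0.0866, 0.2264]
orientation: [2.946, 1.091, 0.0]
force: [-2.8, -0.7, 5.9]
opening: 0.0004
gripper_force: 3.0
```

>>> {"method": "drive_tool", "body": {
  "moves": [0,0,0,0.5,0,0,0,0,0,0,0,0,0,0]
}}

```text
t: 11.45
tool_pos: [0.6232, 0.0866, 0.2264]
orientation: [2.946, 1.091, 0.0]
force: [-5.2, -1.1, 9.4]
opening: 0.0005
gripper_force: 4.8
```

>>> {"method": "drive_tool", "body": {
  "moves": [0,-0.3,-0.2,0.3,0,0,0,0,0,0,0,0,0,0,0,0,0,0,0,0,0]
}}

```text
t: 11.75
tool_pos: [0.623, 0.0866, 0.2263]
orientation: [2.946, 1.091, 0.001]
force: [-5.0, -1.0, 10.4]
opening: 0.0002
gripper_force: 5.0
```

>>> {"method": "drive_tool", "body": {
  "moves": [0,-0.2,-0.1,0.2,0,0,0,0,0,0,0,0,0,0,0,0,0,0,0,0,0,0,0,0,0,0,0,0,0,0,0,0,0,0,0,0,0,0,0,0,0,0,0]
}}

```text
invalid input at $.moves: expected a multiple of 7 numbers
```

>>> {"method": "drive_tool", "body": {
  "moves": [0,0,0,-2,0,0,0,0,0,0,-8,0,0,0,0,0,0,-30,0,0,0,0,-25,25,-30,0,0,0,0,-35,35,0,0,0,0,0,-35,35,0,0,0,0,0,0,0,0,0,0,0,0,0,0,0,0,0,0]
}}

```text
t: 12.55
tool_pos: [0.6125, -0.0486, 0.2952]
orientation: [-2.947, -1.087, -0.001]
force: [-0.5, -0.2, -0.0]
opening: 0.0004
gripper_force: 0.0
```

```bash
python3 - <<'E'
from h import *
c=cam('wrist','w5.png'); to(.62,0,.3,-49)
print('expected bolt px',proj(c,(.6232,.0868,.04)))
E
```

```text
yaw -49.42 z [ 0.e+00  5.e-04 -1.e+00] pos [ 0.6125 -0.0474  0.295 ] F [-0.6  0.4  0.8]
shift mm [ 36.5 -31.1  -5. ] turn z -0.42
expected bolt px [174.2627853   74.72063684]
```

View pics/w5.png

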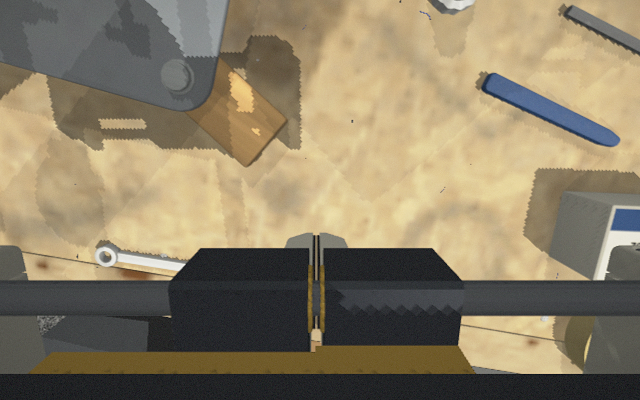

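The wedge is still in place and the bolt is at (177,75), as expected. The row for holding the press was refused, though, so the press lasted only about 0.4 s. I'll press again with a clear hold.

```bash
python3 - <<'E'
from h import *
to(.6225,.0866,.295,-49.4)
E
```

```text
yaw -49.42 z [ 0.e+00  5.e-04 -1.e+00] pos [ 0.6125 -0.0474  0.295 ] F [-0.6  0.4  0.8]
shift mm [ 94.7 -95.3   0. ] turn z -0.02
```

>>> {"method": "drive_tool", "body": {
  "moves": [0,32,-32,0,0,0,0,0,32,-32,0,0,0,0,0,31,-31,0,0,0,0,0,0,0,25,0,0,0,0,0,0,25,0,0,0,0,0,0,0,0,0,0,0,0,0,0,0,0,0,0,0,0,0,0,0,0]
}}

```text
t: 13.4
tool_pos: [0.6234, 0.0871, 0.2465]
orientation: [2.945, 1.092, 0.003]
force: [0.4, -0.4, 0.5]
opening: 0.0006
gripper_force: 0.0
```

```bash
python3 - <<'E'
from h import *
to(.6228,.0866,.2265,-49.4)
E
```

```text
yaw -49.33 z [ 2.1e-03  2.0e-04 -1.0e+00] pos [0.6234 0.0871 0.2465] F [ 0.4 -0.4  0.5]
shift mm [-0.8 -0.  20. ] turn z 0.07
```

>>> {"method": "drive_tool", "body": {
  "moves": [0,-0.8,0,12,0,0,0,0,0,0,5,0,0,0,0,0,0,0,0,0,0,0,0,0,0,0,0,0,0,0,0,0,0,0,0]
}}

```text
t: 13.9
tool_pos: [0.6223, 0.086, 0.2281]
orientation: [2.946, 1.091, 0.0]
force: [-0.1, 0.5, 0.3]
opening: -0.0001
gripper_force: 0.0
```

>>> {"method": "drive_tool", "body": {
  "moves": [0,0,0,1,0,0,0,0,0,0,0.7,0,0,0,0,0,0,0,0,0,0,0,0,0,0,0,0,0]
}}

```text
t: 14.3
tool_pos: [0.6223, 0.0861, 0.2264]
orientation: [2.946, 1.091, 0.001]
force: [-1.1, 0.1, 3.2]
opening: 0.0001
gripper_force: 1.4
```

>>> {"method": "drive_tool", "body": {
  "moves": [0,-0.2,-0.1,0.6,0,0,0,0,-0.2,-0.1,0.6,0,0,0,0,0,0,0,0,0,0,0,0,0,0,0,0,0]
}}

```text
t: 14.7
tool_pos: [0.6221, 0.0861, 0.2264]
orientation: [2.946, 1.091, 0.002]
force: [-3.1, -0.3, 9.8]
opening: 0.0006
gripper_force: 5.0
```

>>> {"method": "drive_tool", "body": {
  "moves": [0,0,0,0,0,0,0,0,0,0,0,0,0,0,0,0,0,0,0,0,0,0,0,0,0,0,0,0,0,0,0,0,0,0,0,0,0,0,0,0,0,0,0,0,0,0,0,0,0]
}}

```text
t: 15.4
tool_pos: [0.6221, 0.0861, 0.2264]
orientation: [2.946, 1.091, 0.002]
force: [-3.5, -1.1, 9.2]
opening: 0.0005
gripper_force: 5.0
```

Pressed at 9–10 N for about a second with no rocking. Letting go and moving clear.

>>> {"method": "drive_tool", "body": {
  "moves": [0,0,0,-1,0,0,0,0,0,0,-4,0,0,0,0,0,0,-20,0,0,0,0,0,0,-40,0,0,0,0,-35,35,0,0,0,0,0,-35,35,0,0,0,0,0,0,0,0,0,0,0,0,0,0,0,0,0,0]
}}

```text
t: 16.2
tool_pos: [0.614, -0.0139, 0.2898]
orientation: [-2.947, -1.087, 0.0]
force: [-0.6, 0.4, -0.1]
opening: 0.0003
gripper_force: 0.0
```

```bash
python3 - <<'E'
from h import *
c=cam('wrist'); o=cv2.imread('pics/w5.png')
g=cv2.cvtColor(c['color'],cv2.COLOR_RGB2GRAY); k=cv2.HoughCircles(cv2.medianBlur(g,3)[30:150,120:260],cv2.HOUGH_GRADIENT,1,40,param1=80,param2=15,minRadius=10,maxRadius=22)
if k is not None: print([(ray(c,u+120,v+30,.04),r) for u,v,r in k[0]])
to(.62,0,.3,-49)
print(robot.close_job())
E
```

```text
[(array([0.62324038, 0.0848921 , 0.04      ]), np.float32(16.9))]
yaw -49.42 z [-5.e-04  5.e-04 -1.e+00] pos [ 0.6141 -0.0128  0.2897] F [ 0.3  0.9 -0.7]
shift mm [ 12.8  -5.8 -10.3] turn z -0.42
the job is handed in; nothing more can be done
None
```

The wedge is snug under the bare leg, and the stand did not rock when I pressed the bolt at about 10 N; I pressed twice, because the first hold was only about 0.4 s. I then let go, moved the arm clear and handed the job in at about 16 s, but the hand-in gave no verdict.

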